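Fit out an instrument panel and punch its mark

ROBOT

A 6-joint arm with a two-finger parallel gripper is mounted at the origin on the work surface. World frame = base frame: x ahead of the robot, y to its left, z up, the work surface at z = 0. Lengths are in m, angles in degrees, forces in N, time in s.
With the tool pointing down it reaches from about 0.3 to 0.75 m from the base axis. Payload 8.5 kg.
Tool frame: the origin (TCP) lies at the very end of the fingers, on their centre line; the grasp point (between the pads) lies 19 mm behind it; z points along the fingers, y is the line along which they close (so a half turn about z gives the same grasp; the last joint's range is limited). The gripper opens to 88 mm and grips with 3 to 60 N. Pads are 18 mm wide; open, the fingers measure 123 mm over their backs; the gripper's body (75 mm by 187 mm) begins 45 mm behind the grasp point.
Start: joints at [55.273, 21.807, 74.336, -0, 83.858, -12.336], TCP at [0.21, 0.509, 0.239] pointing down, gripper open.
Joint ranges: [-178.18, 178.18], [-50.72, 133.34], [12.68, 142.11], [-81.47, 261.47], [9.98, 163.14], [-165.26, 165.26]. Speed limits (degrees/s): [136.94, 136.94, 180, 180, 180, 180].

INTERFACE

Orientations are given as [roll, pitch, yaw] about the fixed x, y, z axes, in that order (R = Rz(yaw) Ry(pitch) Rx(roll)).
In Python, from workcell import move_to, line_to, set_joints, gripper_to, dwell, ik, snapshot, camera_info, IKError, sign_off, get_t, get_joint_positions, get_qvel, get_effort, get_ee_pos, get_tcp_rot, get_force, get_torque, get_finger_gap, get_finger_force gives the robot as it stands. Calls block until the motion is done:
- move_to(position, orientation): joint-space move of the TCP to a pose.
- line_to(position, frame=None, feed=0.15): straight line of the TCP; frame=None keeps the orientation; feed is the mean speed in m/s.
- set_joints(angles): joint-space move.
- gripper_to(opening): opening from 0.0 (shut) to 1.0 (fully open); the grip force is fixed at half the most; returns when the fingers have stopped.
- dwell(seconds).
- ik(position, orientation): joint angles nearest the present ones, or None.
- snapshot(name): name is "scene" or "top" or "wrist"; returns the picture (384x512x3 uint8, blue, green, red); there is no depth.
- camera_info(name): a dict with "intrinsics" (3x3 intrinsics, pixels), "rvec" (rotation vector, rad) and "tvec" (3), from world to camera coordinates, as OpenCV has them. Camera axes: x right, y down, z forward; pixel columns grow to the right and rows downward; lengths in m; the calibration is good to about 2 mm. A picture is of the moment at which its call begins: read the wrist's pose just before it. camera_info takes no time and is no camera call; for the wrist camera it gives the pose at the moment of the call.
A pose or a line that the arm cannot do raises IKError and nothing moves.
- sign_off(): hands the job in; it is judged then, once.
Readings, each from a call of its own:
- get_t(): time.
- get_joint_positions(): joint angles.
- get_qvel(): joint speeds.
- get_effort(): joint torques, N m.
- get_ee_pos(): TCP position.
- get_tcp_rot(): TCP orientation.
- get_force(): force on the tool from outside, world axes, zero at the start.
- get_torque(): the same for the moment, N m.
- get_finger_gap(): opening from 0.0 (shut) to 1.0 (fully open).
- get_finger_force(): force on a finger pad.
Only numpy, scipy, OpenCV 4.12 (cv2) and the standard library are available. Lean on these libraries where they do the work, as an engineer would, in place of code of your own. Each camera call takes 0.05 s, during which the arm holds its last target. There are 200 camera calls.

TASK

Fit every grey keyed jack lying on the bench into a socket of the instrument's panel (any free socket will do), turned so that its flat matches the socket's flat and pushed fully home, and put the bar knob fully down on the flatted spindle with its D-bore matched. When all are in, slide the instrument along its rails until the marked spot is exactly under the punch tip, push the spring punch all the way down and let it come up, then draw the instrument back to the end of its rails with everything still home. Never press the punch unless the spot is under it, and leave the screwdriver, meter and tape alone.

Things in the scene. Friction and masses are not known exactly. Their poses are not given: they have to be found in the camera images.
- jack1_mid (a point): Keyed jack: grey plastic bar of D section standing upright, 30 mm tall, 34 mm in diameter with one flat 12 mm from the axis over its full height (29 mm flat to round); brass socket in its top, heavy brass foot 9 mm high chamfered 2 mm; about 80 g. Point: on the round's axis, 15 mm above the foot; z up, +x is where the flat faces. One of up to five alike; absent (None) in some starts.
- jack2_mid (a point): Keyed jack: grey plastic bar of D section standing upright, 30 mm tall, 34 mm in diameter with one flat 12 mm from the axis over its full height (29 mm flat to round); brass socket in its top, heavy brass foot 9 mm high chamfered 2 mm; about 80 g. Point: on the round's axis, 15 mm above the foot; z up, +x is where the flat faces. One of up to five alike; absent (None) in some starts.
- jack3_mid (a point): Keyed jack: grey plastic bar of D section standing upright, 30 mm tall, 34 mm in diameter with one flat 12 mm from the axis over its full height (29 mm flat to round); brass socket in its top, heavy brass foot 9 mm high chamfered 2 mm; about 80 g. Point: on the round's axis, 15 mm above the foot; z up, +x is where the flat faces. One of up to five alike; absent (None) in some starts.
- jack4_mid (a point): Keyed jack: grey plastic bar of D section standing upright, 30 mm tall, 34 mm in diameter with one flat 12 mm from the axis over its full height (29 mm flat to round); brass socket in its top, heavy brass foot 9 mm high chamfered 2 mm; about 80 g. Point: on the round's axis, 15 mm above the foot; z up, +x is where the flat faces. One of up to five alike; absent (None) in some starts.
- jack5_mid (a point): Keyed jack: grey plastic bar of D section standing upright, 30 mm tall, 34 mm in diameter with one flat 12 mm from the axis over its full height (29 mm flat to round); brass socket in its top, heavy brass foot 9 mm high chamfered 2 mm; about 80 g. Point: on the round's axis, 15 mm above the foot; z up, +x is where the flat faces. One of up to five alike; absent (None) in some starts.
- knob_mid (a point): Bar knob: black round skirt 44 mm across and 22 mm tall, with a bar grip on top 42 mm long, 12 mm wide and 18 mm tall (40 mm tall in all), about 50 g, standing on its skirt on the bench. A D-bore 18 mm deep opens in its underside (19 mm diameter, flat 6 mm from the axis), hidden from above. This point is on the axis, 20 mm above the underside; z up, x runs along the bar and +x points to the bar end with the white line, which is also the side where the bore's flat is.
- socket1_floor (a point): Socket of the instrument's panel: fixed black collar 50 mm across and 10 mm tall standing on the white panel, with a D-shaped hole right through it down to the panel (37 mm diameter, flat 13.5 mm from the axis). This point is on the hole's axis at its floor (panel level); z up, +x is the direction the hole's flat faces. A jack fully home stands on this floor, its middle 15 mm above this point, and sticks out 20 mm above the collar. Rides with the slide.
- socket2_floor (a point): Socket of the instrument's panel: fixed black collar 50 mm across and 10 mm tall standing on the white panel, with a D-shaped hole right through it down to the panel (37 mm diameter, flat 13.5 mm from the axis). This point is on the hole's axis at its floor (panel level); z up, +x is the direction the hole's flat faces. A jack fully home stands on this floor, its middle 15 mm above this point, and sticks out 20 mm above the collar. Rides with the slide.
- socket3_floor (a point): Socket of the instrument's panel: fixed black collar 50 mm across and 10 mm tall standing on the white panel, with a D-shaped hole right through it down to the panel (37 mm diameter, flat 13.5 mm from the axis). This point is on the hole's axis at its floor (panel level); z up, +x is the direction the hole's flat faces. A jack fully home stands on this floor, its middle 15 mm above this point, and sticks out 20 mm above the collar. Rides with the slide.
- socket4_floor (a point): Socket of the instrument's panel: fixed black collar 50 mm across and 10 mm tall standing on the white panel, with a D-shaped hole right through it down to the panel (37 mm diameter, flat 13.5 mm from the axis). This point is on the hole's axis at its floor (panel level); z up, +x is the direction the hole's flat faces. A jack fully home stands on this floor, its middle 15 mm above this point, and sticks out 20 mm above the collar. Rides with the slide.
- socket5_floor (a point): Socket of the instrument's panel: fixed black collar 50 mm across and 10 mm tall standing on the white panel, with a D-shaped hole right through it down to the panel (37 mm diameter, flat 13.5 mm from the axis). This point is on the hole's axis at its floor (panel level); z up, +x is the direction the hole's flat faces. A jack fully home stands on this floor, its middle 15 mm above this point, and sticks out 20 mm above the collar. Rides with the slide.
- spindle_foot (a point): Flatted spindle: steel D shaft 17 mm tall, 16 mm in diameter with its flat 4.5 mm from the axis, standing fixed on the white panel, top edge chamfered. This point is on its axis at its foot (panel level); z up, +x is the direction its flat faces. The knob fully home has its skirt on the panel and its middle 20 mm above this point, the white line towards the flat. Rides with the slide.
- mark (a point): Marked spot: black ring 14 mm across with a dot in it, printed on the white panel in front of the sockets, at the end of the panel away from the handle. This point is its centre, at panel level; y runs along the rails, from the mark to the handle.
- handle (a point): Handle fin of the slide: upright plate fixed on the panel at the other end, 44 mm wide across the rails, 12 mm thick along the rails, 40 mm tall. This point is its centre, 20 mm above the panel; y runs along the rails, away from the mark; pinch it from above across its 12 mm thickness to move the slide.
- slide (a joint): Travel of the slide that carries the instrument (case 150 mm by 290 mm, white panel on top, 45 mm above the bench) along its rails towards the punch, in m: 0 at the stop at the end away from the punch, 0.13 at most, greater as the mark nears the punch. Moves with about 5 N of friction and stays where it is left.
- punch (a joint): Depth to which the spring punch is pushed, in m: 0 up, 0.018 fully down. Its spring takes 3.4 N to start and 8.4 N at full depth, and lifts it again.
- punch_tip (a point): Point of the fixed spring punch: upright steel rod 10 mm thick, in a grey arm 110 to 165 mm above the bench whose column stands beyond the rails (away from the robot). This point is the sharp lower end, 19 mm above the panel when up; z up, y along the rails as for the mark.
- punch_cap (a point): Centre of the top of the punch's black round cap, 32 mm across, 142 mm above its point (206 mm above the bench when up): push it straight down here.
- screwdriver: Yellow screwdriver 200 mm long lying on the bench; leave alone.
- meter: Yellow hand meter 85 by 170 by 34 mm lying on the bench; leave alone.
- tape: Blue roll of tape 84 mm across, 24 mm tall, lying on the bench; leave alone.
There are look-alikes about, which are no part of the job. Of the things that look like the part that bears knob_mid, take the one that is farthest to the robot's right at the start.

How it is judged (in metres and radians):
On the way, in this order (a step that is already met when the one before it is completed fails the run):
1. every jack present is fully home in a socket and the knob is fully home on the spindle (((horizontal distance between jack1_mid and socket1_floor below 0.004 m and z of jack1_mid in the frame of socket1_floor below 0.0175 m and angle between jack1_mid's own z axis and vertical below 0.1 rad and angle between the x axis of jack1_mid and the x axis of socket1_floor, either way round below 0.3 rad) or (horizontal distance between jack1_mid and socket2_floor below 0.004 m and z of jack1_mid in the frame of socket2_floor below 0.0175 m and angle between jack1_mid's own z axis and vertical below 0.1 rad and angle between the x axis of jack1_mid and the x axis of socket2_floor, either way round below 0.3 rad) or (horizontal distance between jack1_mid and socket3_floor below 0.004 m and z of jack1_mid in the frame of socket3_floor below 0.0175 m and angle between jack1_mid's own z axis and vertical below 0.1 rad and angle between the x axis of jack1_mid and the x axis of socket3_floor, either way round below 0.3 rad) or (horizontal distance between jack1_mid and socket4_floor below 0.004 m and z of jack1_mid in the frame of socket4_floor below 0.0175 m and angle between jack1_mid's own z axis and vertical below 0.1 rad and angle between the x axis of jack1_mid and the x axis of socket4_floor, either way round below 0.3 rad) or (horizontal distance between jack1_mid and socket5_floor below 0.004 m and z of jack1_mid in the frame of socket5_floor below 0.0175 m and angle between jack1_mid's own z axis and vertical below 0.1 rad and angle between the x axis of jack1_mid and the x axis of socket5_floor, either way round below 0.3 rad)) and ((horizontal distance between jack2_mid and socket1_floor below 0.004 m and z of jack2_mid in the frame of socket1_floor below 0.0175 m and angle between jack2_mid's own z axis and vertical below 0.1 rad and angle between the x axis of jack2_mid and the x axis of socket1_floor, either way round below 0.3 rad) or (horizontal distance between jack2_mid and socket2_floor below 0.004 m and z of jack2_mid in the frame of socket2_floor below 0.0175 m and angle between jack2_mid's own z axis and vertical below 0.1 rad and angle between the x axis of jack2_mid and the x axis of socket2_floor, either way round below 0.3 rad) or (horizontal distance between jack2_mid and socket3_floor below 0.004 m and z of jack2_mid in the frame of socket3_floor below 0.0175 m and angle between jack2_mid's own z axis and vertical below 0.1 rad and angle between the x axis of jack2_mid and the x axis of socket3_floor, either way round below 0.3 rad) or (horizontal distance between jack2_mid and socket4_floor below 0.004 m and z of jack2_mid in the frame of socket4_floor below 0.0175 m and angle between jack2_mid's own z axis and vertical below 0.1 rad and angle between the x axis of jack2_mid and the x axis of socket4_floor, either way round below 0.3 rad) or (horizontal distance between jack2_mid and socket5_floor below 0.004 m and z of jack2_mid in the frame of socket5_floor below 0.0175 m and angle between jack2_mid's own z axis and vertical below 0.1 rad and angle between the x axis of jack2_mid and the x axis of socket5_floor, either way round below 0.3 rad)) and ((horizontal distance between jack3_mid and socket1_floor below 0.004 m and z of jack3_mid in the frame of socket1_floor below 0.0175 m and angle between jack3_mid's own z axis and vertical below 0.1 rad and angle between the x axis of jack3_mid and the x axis of socket1_floor, either way round below 0.3 rad) or (horizontal distance between jack3_mid and socket2_floor below 0.004 m and z of jack3_mid in the frame of socket2_floor below 0.0175 m and angle between jack3_mid's own z axis and vertical below 0.1 rad and angle between the x axis of jack3_mid and the x axis of socket2_floor, either way round below 0.3 rad) or (horizontal distance between jack3_mid and socket3_floor below 0.004 m and z of jack3_mid in the frame of socket3_floor below 0.0175 m and angle between jack3_mid's own z axis and vertical below 0.1 rad and angle between the x axis of jack3_mid and the x axis of socket3_floor, either way round below 0.3 rad) or (horizontal distance between jack3_mid and socket4_floor below 0.004 m and z of jack3_mid in the frame of socket4_floor below 0.0175 m and angle between jack3_mid's own z axis and vertical below 0.1 rad and angle between the x axis of jack3_mid and the x axis of socket4_floor, either way round below 0.3 rad) or (horizontal distance between jack3_mid and socket5_floor below 0.004 m and z of jack3_mid in the frame of socket5_floor below 0.0175 m and angle between jack3_mid's own z axis and vertical below 0.1 rad and angle between the x axis of jack3_mid and the x axis of socket5_floor, either way round below 0.3 rad)) and ((horizontal distance between jack4_mid and socket1_floor below 0.004 m and z of jack4_mid in the frame of socket1_floor below 0.0175 m and angle between jack4_mid's own z axis and vertical below 0.1 rad and angle between the x axis of jack4_mid and the x axis of socket1_floor, either way round below 0.3 rad) or (horizontal distance between jack4_mid and socket2_floor below 0.004 m and z of jack4_mid in the frame of socket2_floor below 0.0175 m and angle between jack4_mid's own z axis and vertical below 0.1 rad and angle between the x axis of jack4_mid and the x axis of socket2_floor, either way round below 0.3 rad) or (horizontal distance between jack4_mid and socket3_floor below 0.004 m and z of jack4_mid in the frame of socket3_floor below 0.0175 m and angle between jack4_mid's own z axis and vertical below 0.1 rad and angle between the x axis of jack4_mid and the x axis of socket3_floor, either way round below 0.3 rad) or (horizontal distance between jack4_mid and socket4_floor below 0.004 m and z of jack4_mid in the frame of socket4_floor below 0.0175 m and angle between jack4_mid's own z axis and vertical below 0.1 rad and angle between the x axis of jack4_mid and the x axis of socket4_floor, either way round below 0.3 rad) or (horizontal distance between jack4_mid and socket5_floor below 0.004 m and z of jack4_mid in the frame of socket5_floor below 0.0175 m and angle between jack4_mid's own z axis and vertical below 0.1 rad and angle between the x axis of jack4_mid and the x axis of socket5_floor, either way round below 0.3 rad)) and ((horizontal distance between jack5_mid and socket1_floor below 0.004 m and z of jack5_mid in the frame of socket1_floor below 0.0175 m and angle between jack5_mid's own z axis and vertical below 0.1 rad and angle between the x axis of jack5_mid and the x axis of socket1_floor, either way round below 0.3 rad) or (horizontal distance between jack5_mid and socket2_floor below 0.004 m and z of jack5_mid in the frame of socket2_floor below 0.0175 m and angle between jack5_mid's own z axis and vertical below 0.1 rad and angle between the x axis of jack5_mid and the x axis of socket2_floor, either way round below 0.3 rad) or (horizontal distance between jack5_mid and socket3_floor below 0.004 m and z of jack5_mid in the frame of socket3_floor below 0.0175 m and angle between jack5_mid's own z axis and vertical below 0.1 rad and angle between the x axis of jack5_mid and the x axis of socket3_floor, either way round below 0.3 rad) or (horizontal distance between jack5_mid and socket4_floor below 0.004 m and z of jack5_mid in the frame of socket4_floor below 0.0175 m and angle between jack5_mid's own z axis and vertical below 0.1 rad and angle between the x axis of jack5_mid and the x axis of socket4_floor, either way round below 0.3 rad) or (horizontal distance between jack5_mid and socket5_floor below 0.004 m and z of jack5_mid in the frame of socket5_floor below 0.0175 m and angle between jack5_mid's own z axis and vertical below 0.1 rad and angle between the x axis of jack5_mid and the x axis of socket5_floor, either way round below 0.3 rad)) and horizontal distance between knob_mid and spindle_foot below 0.004 m and z of knob_mid in the frame of spindle_foot below 0.0225 m and angle between knob_mid's own z axis and vertical below 0.1 rad and angle between the x axis of knob_mid and the x axis of spindle_foot, either way round below 0.4 rad), for 0.2 s.
2. the marked spot is under the punch tip, everything still home (all of step 1 and horizontal distance between mark and punch_tip below 0.004 m), for 0.2 s.
3. the punch is pushed all the way down with the marked spot under it (horizontal distance between mark and punch_tip below 0.004 m and value of joint punch above 0.014 m), for 0.05 s.
At the end, for the whole second after the job is handed in: Every jack present stands on a socket floor and the knob is down on the spindle (each within 4 mm of the axis, 2.5 mm of fully down, upright to 0.1 rad, flats matched); the slide is back within 8 mm of its stop; the punch is up; all at rest (all of step 1 and value of joint slide below 0.008 m and value of joint punch below 0.003 m and velocity of joint slide between -0.01 and 0.01 m/s and linear speed of each of jack1, jack2, jack3, jack4, jack5, knob below 0.02 m/s); the robot touches nothing.
It fails at once if the punch is pushed while the marked spot is not under it (more than 6 mm off) (value of joint punch above 0.006 m and horizontal distance between mark and punch_tip above 0.006 m).
It fails at once if the screwdriver is moved more than 40 mm (distance of screwdriver from where it was at the start of the episode above 0.04 m).
It fails at once if the meter is moved more than 40 mm (distance of meter from where it was at the start of the episode above 0.04 m).
It fails at once if the tape is moved more than 40 mm (distance of tape from where it was at the start of the episode above 0.04 m).
Of jack1, jack2, jack3, jack4, jack5 only 3 to 5 are there at a start; the rules pass over those that are not, and their reading is None.
At some moment in a run one of jack1, jack2, jack3, jack4, jack5, knob may be knocked a few centimetres aside while the robot is not near it.
Once in a run the grip may slacken for a moment while it holds something.
It also fails if it takes over 210 s, if anything falls off the work surface, if the arm or the gripper's body presses on something with over 40 N, if the wrist force passes 120 N, or if a joint passes its speed limit or range.

## Working session

There is one attempt and no reset: what is moved stays moved. The work goes in short steps, each a Python script; the robot and the scene stay as the last script left them, time stands still between calls to the robot, and variables do not carry over. Pictures are saved under pics/ and viewed, at most 14 in all, crops included, and the job is handed in when it is done.

```bash
ls; mkdir -p pics
python3 - <<'E'
from workcell import *
import cv2,numpy as np
a=snapshot("top");b=snapshot("scene")
cv2.imwrite("pics/top0.png",a);cv2.imwrite("pics/scene0.png",b)
cv2.imwrite("pics/top0b.png",cv2.resize(a,(800,600),interpolation=cv2.INTER_CUBIC))
for n in("top","scene","wrist"):
    c=camera_info(n);R=cv2.Rodrigues(np.array(c["rvec"]))[0];print(n,np.array(c["intrinsics"]).round(1).tolist(),(-R.T@np.array(c["tvec"]).ravel()).round(3),R.round(2).tolist())
print(get_t(),get_tcp_rot(),get_ee_pos())
E
```

```text
pics
top [[389.7, 0.0, 259.0], [0.0, 389.7, 192.6], [0.0, 0.0, 1.0]] [ 0.389 -0.011  1.407] [[-0.01, -1.0, -0.01], [-0.99, 0.01, -0.13], [0.13, 0.01, -0.99]]
scene [[449.5, 0.0, 248.6], [0.0, 449.5, 193.4], [0.0, 0.0, 1.0]] [1.011 0.854 0.99 ] [[-0.88, 0.47, 0.02], [0.29, 0.58, -0.76], [-0.37, -0.67, -0.65]]
wrist [[338.0, 0.0, 260.0], [0.0, 338.0, 191.4], [0.0, 0.0, 1.0]] [0.136 0.538 0.384] [[0.38, 0.92, 0.0], [0.88, -0.36, 0.31], [0.28, -0.12, -0.95]]
0.1 [-1.79929141e+02 -1.49434905e-02  1.57610756e+02] [0.20938062 0.50833252 0.23820684]
```

View pics/top0b.png

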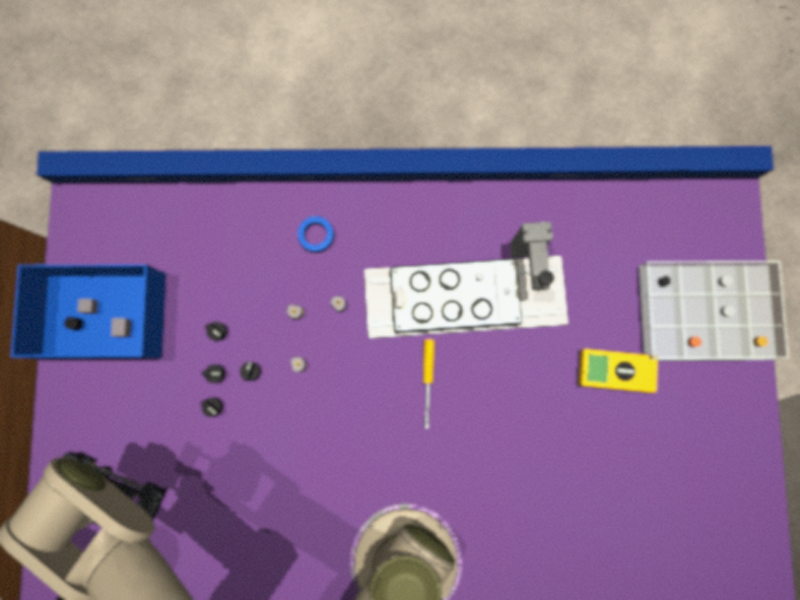

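View pics/scene0.png

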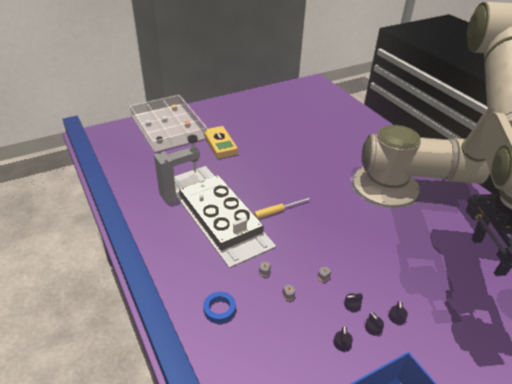

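The three grey jacks are at about (294,312), (338,303) and (297,364) in the 800-wide top view. There are four black bar knobs at (217,330), (214,373), (250,371) and (212,407). The black bit in the tray at (663,281) is also farther right, so I'll check that one. The panel has 5 sockets, the spindle at about (479,278), the mark at about (508,291) and the punch at about (543,280).

```bash
cat > h.py <<'E'
from workcell import *
import cv2,numpy as np
from scipy.spatial.transform import Rotation as Ro
def cam(n):
    c=camera_info(n);return np.array(c["intrinsics"]),cv2.Rodrigues(np.array(c["rvec"]))[0],np.array(c["tvec"]).ravel()
def bp(C,uv,z):
    K,R,t=C;d=R.T@np.linalg.inv(K)@np.array([uv[0],uv[1],1.]);o=-R.T@t
    return o+d*(z-o[2])/d[2]
def pj(C,P):
    K,R,t=C;q=K@(R@np.asarray(P,float)+t);return q[:2]/q[2]
def rect(img,C,x0,x1,y0,y1,z,s):
    """ortho view of plane z: up=+x, left=+y, s px per m"""
    w,h=int((y1-y0)*s),int((x1-x0)*s)
    P=[(x1,y1),(x1,y0),(x0,y0),(x0,y1)]
    src=np.float32([pj(C,(a,b,z)) for a,b in P]);dst=np.float32([(0,0),(w,0),(w,h),(0,h)])
    return cv2.warpPerspective(img,cv2.getPerspectiveTransform(src,dst),(w,h),flags=cv2.INTER_CUBIC)
E
python3 - <<'E'
from h import *
C=cam("top")
f=512/800
for n,z,p in [("j",.03,(294,312)),("j",.03,(338,303)),("j",.03,(297,364)),("k",.04,(217,330)),("k",.04,(214,373)),("k",.04,(250,371)),("k",.04,(212,407)),("tray",.03,(663,281)),("s",.055,(420,281)),("s",.055,(450,279)),("s",.055,(423,313)),("s",.055,(453,311)),("s",.055,(482,309)),("sp",.062,(479,278)),("mark",.045,(508,291)),("cap",.206,(544,280)),("hnd",.085,(397,298))]:
    print(n,bp(C,(p[0]*f,p[1]*f),z).round(3))
a=cv2.imread("pics/top0.png")
A=cv2.resize(a[165:235,405:505],(800,560),interpolation=cv2.INTER_CUBIC)
b=cv2.imread("pics/top0.png")[190:280,100:220]
B=cv2.resize(b,(800,600),interpolation=cv2.INTER_CUBIC)
cv2.imwrite("pics/c1.png",np.hstack([cv2.resize(A,(400,300)),cv2.resize(B,(400,300))]))
c=camera_info("wrist");R=cv2.Rodrigues(np.array(c["rvec"]))[0];o=-R.T@np.array(c["tvec"]).ravel()
T=Ro.from_euler('xyz',get_tcp_rot(),degrees=True).as_matrix()
print("cam in tool",(T.T@(o-get_ee_pos())).round(4),"dir",(T.T@R.T).round(3).tolist())
E
```

```text
j [0.549 0.249 0.03 ]
j [0.569 0.149 0.03 ]
j [0.431 0.24  0.03 ]
k [0.508 0.42  0.04 ]
k [0.412 0.423 0.04 ]
k [0.416 0.343 0.04 ]
k [0.337 0.425 0.04 ]
tray [ 0.615 -0.594  0.03 ]
s [ 0.614 -0.038  0.055]
s [ 0.619 -0.106  0.055]
s [ 0.542 -0.044  0.055]
s [ 0.546 -0.112  0.055]
s [ 0.55  -0.176  0.055]
sp [ 0.619 -0.17   0.062]
mark [ 0.592 -0.237  0.045]
cap [ 0.59  -0.283  0.206]
hnd [0.572 0.013 0.085]
cam in tool [ 0.0792 -0.0005 -0.1459] dir [[-0.001, -0.952, -0.306], [1.0, -0.001, 0.001], [-0.001, -0.306, 0.952]]
```

View pics/c1.png

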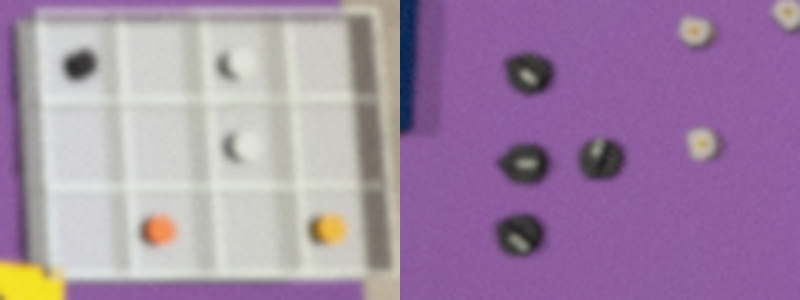

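Only the four bench knobs have a bar with a white line. The tray's black bit at (78,65) in the crop is small and has no bar. The knob meant is therefore the one at crop (602,158), about (0.416, 0.343). Next I take close looks with the wrist camera.

Run:
```python
from h import *
move_to([.47,.25,.25],[180,0,0]);dwell(.2)
C=cam("wrist");a=snapshot("wrist");np.savez("pics/w1.npz",a=a,K=C[0],R=C[1],t=C[2])
move_to([.56,-.09,.26],[180,0,0]);dwell(.2)
C2=cam("wrist");b=snapshot("wrist");np.savez("pics/w2.npz",a=b,K=C2[0],R=C2[1],t=C2[2])
cv2.imwrite("pics/w1.png",rect(a,C,.38,.61,.10,.39,.03,2600))
cv2.imwrite("pics/w2.png",rect(b,C2,.49,.67,-.29,.03,.055,2500))
print(get_t(),get_ee_pos())
```

```text
3.7083 [ 0.56005233 -0.08919081  0.2600816 ]
```

View pics/w1.png

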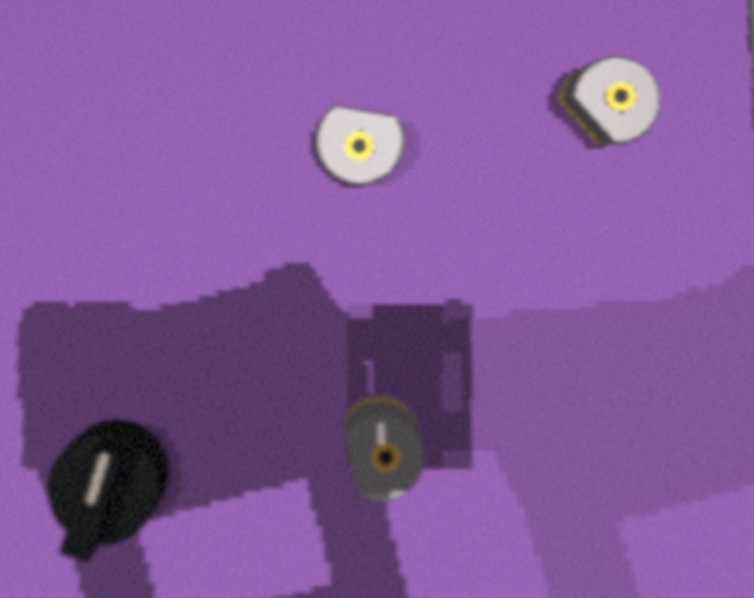

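View pics/w2.png

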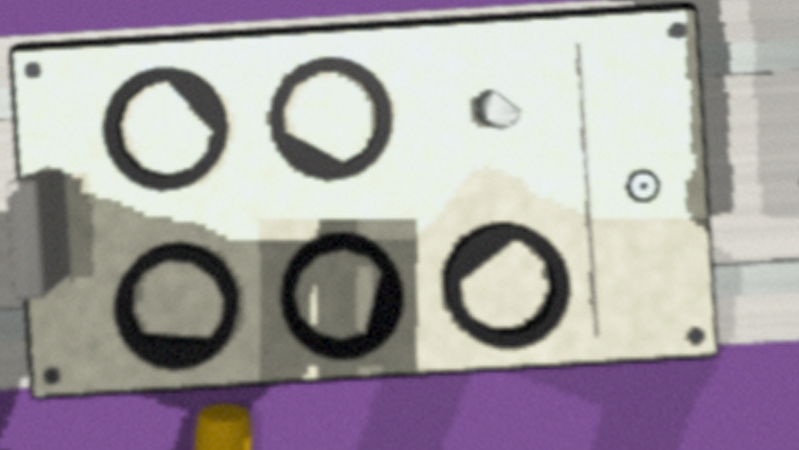

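The rectified views (2600 and 2500 px/m) show:

| Item | Pixel | World position | Flat direction |
|---|---|---|---|
| Jack A | (359,146) | – | about -8° |
| Jack B | (620,97) | – | about 136° |
| Jack C | (385,457), in shadow | – | not readable yet |
| Knob | (115,480) | – | line needs a closer look |
| Socket S1 | (166,128) | – | -49° |
| Socket S2 | (331,118) | – | 153° |
| Socket S4 | (177,306) | – | 173° |
| Socket S5 | (342,296) | – | -102° |
| Socket S3 | (506,286) | – | – |
| Spindle | (490,108) | – | – |
| Mark | (643,186) | – | – |

The panel is turned about 3.5°. The case isn't at the handle-side end of its rails, so I'll draw it back to the stop first. That gives clearance from the punch and a known zero.

Run:
```python
from h import *
th=np.radians(3.5);u=np.array([-np.sin(th),np.cos(th),0])
gripper_to(.5)
move_to([.573,.013,.13],[180,0,3.5]);dwell(.2)
C=cam("wrist");a=snapshot("wrist");cv2.imwrite("pics/hd.png",rect(a,C,.50,.65,-.07,.07,.085,3000))
line_to([.573,.013,.066],feed=.08);print(get_force())
gripper_to(0);print("gap",get_finger_gap()*88,get_force())
p=np.array(get_ee_pos());f0=np.array(get_force())
for i in range(40):
    line_to(list(p+u*.003*(i+1)),feed=.05)
    f=np.array(get_force())-f0;q=np.array(get_ee_pos())
    print(i,((q-p)@u).round(4),(f@u).round(1),end=' | ')
    if abs(f@u)>12: break
print(get_ee_pos(),get_t())
```

```text
[ 0.32425804 -0.78108061  0.2919785 ]
gap 11.67282773991069 [-1.23628708 -4.84765946  1.42130734]
0 0.0028 0.9 | 1 0.006 1.7 | 2 0.0091 2.2 | 3 0.0121 2.7 | 4 0.0151 2.2 | 5 0.0181 3.5 | 6 0.0211 1.7 | 7 0.0241 2.2 | 8 0.0271 2.7 | 9 0.0301 2.3 | 10 0.0331 2.3 | 11 0.0361 2.2 | 12 0.0382 -3.4 | 13 0.0382 -18.9 | [0.57077099 0.05063858 0.06614843] 10.4833
```

Run:
```python
from h import *
gripper_to(.5);p=get_ee_pos();line_to([p[0],p[1],.15],feed=.2)
def look(x,y,z,n,yaw=0):
    move_to([x,y,z],[180,0,yaw]);dwell(.25)
    C=cam("wrist");a=snapshot("wrist");np.savez(f"pics/{n}.npz",a=a,K=C[0],R=C[1],t=C[2]);return C,a
C,a=look(.58,-.06,.20,"p3")
cv2.imwrite("pics/p3.png",rect(a,C,.50,.67,-.22,.04,.055,3000))
C,a=look(.40,.29,.17,"k3")
g=(255*(a/255.)**.5).astype(np.uint8)
K=rect(g,C,.375,.475,.205,.275,.03,5000);L=rect(g,C,.365,.465,.30,.38,.04,5000)
cv2.imwrite("pics/k3.png",np.hstack([L,K]));print(L.shape,K.shape,get_t())
```

```text
Traceback (most recent call last):
ValueError: all the input array dimensions except for the concatenation axis must match exactly, but along dimension 0, the array at index 0 has size 500 and the array at index 1 has size 499
```

View pics/p3.png

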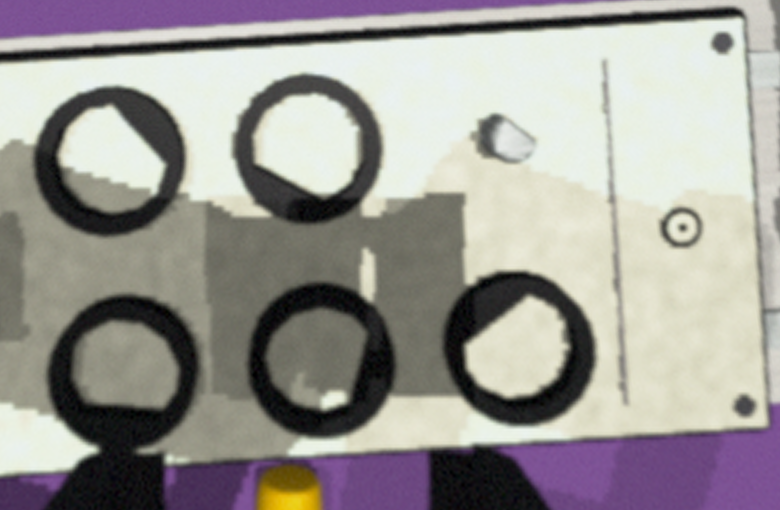

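The panel at slide 0 (3000 px/m) shows the collars at S1 (110,160), S2 (308,148), S4 (124,373), S5 (322,360) and S3 (520,348). The spindle top is at about (512,138) and the mark at (681,227).

Run:
```python
from h import *
d=np.load("pics/k3.npz");C=(d["K"],d["R"],d["t"]);a=d["a"]
g=(255*(a/255.)**.5).astype(np.uint8)
K=rect(g,C,.375,.475,.195,.275,.03,5000)[:499,:399];L=rect(g,C,.365,.465,.30,.38,.04,5000)[:499,:399]
d=np.load("pics/p3.npz");C=(d["K"],d["R"],d["t"])
cv2.imwrite("pics/k3.png",np.hstack([L,K]));print(K.shape,L.shape,-C[1].T@C[2])
S=rect(d["a"],C,.595,.65,-.155,-.095,.062,10000)
cv2.imwrite("pics/sp.png",S)
```

```text
(499, 399, 3) (499, 399, 3) [ 0.6591454  -0.05923143  0.34504662]
```

View pics/k3.png

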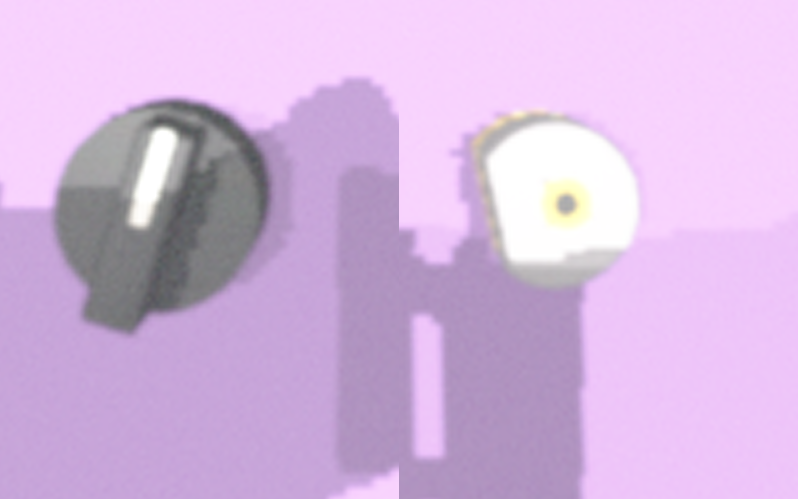

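View pics/sp.png

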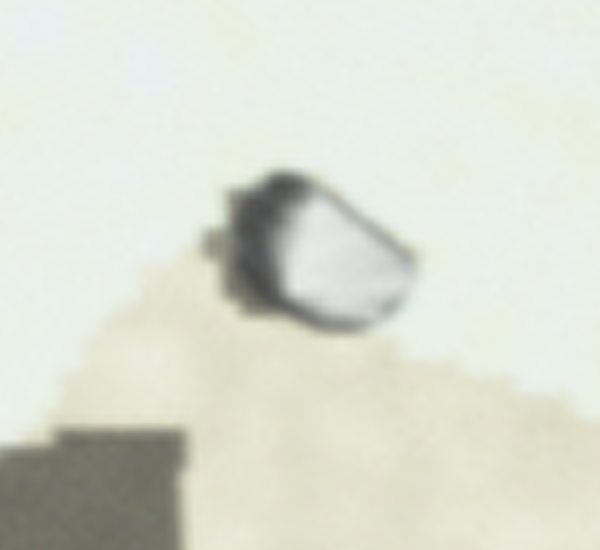

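Knob: bar centre (138,222), so its axis is (0.4205, 0.352) with the line at about -16°. This agrees with the skirt parallax. Jack C: brass at (566,204), so its pinch centre is (0.434, 0.2416) with the flat at about 101°. The brass sits midway between flat and round, which makes it the pinch centre. Now the first jack, B into S2.

```bash
cat >> h.py <<'E'
def w(a): return (a+180)%360-180
def yaws(p1,phi,p2,phis):
    """tool yaw for grasp (tool y along phi, either way) and for place; least |j6|"""
    best=None
    for s in(90,-90):
        r=[]
        for p,f in((p1,phi),(p2,phis)):
            q=ik(list(p),[180,0,w(f+s)])
            if q is None: break
            r.append(abs(q[5]))
        else:
            if best is None or max(r)<best[0]: best=(max(r),w(phi+s),w(phis+s))
    return best[1:]
def fz0(): return np.mean([get_force()[2] for _ in range(3)])
def probe(xy,z1,z2,lim=6,step=.001,feed=.03):
    """lower until z2 or push > lim; returns z"""
    p=get_ee_pos();line_to([xy[0],xy[1],z1],feed=.06);dwell(.1);f0=get_force()[2];z=z1
    while z>z2+1e-6:
        z=max(z2,z-step);line_to([xy[0],xy[1],z],feed=feed)
        if get_force()[2]-f0>lim: break
    return z,get_force()[2]-f0
SP=[(0,0)]+[(r*np.cos(t),r*np.sin(t)) for r in(.001,.002,.003) for t in np.arange(0,6.2,np.pi/(3 if r<.0015 else 4))]
def insert(xy,zhi,zok,zend,lim=6):
    for dx,dy in SP:
        z,f=probe((xy[0]+dx,xy[1]+dy),zhi,zend,lim)
        print("try",round(dx*1e3,1),round(dy*1e3,1),"z",round(z,4),"f",round(f,1),"gap",round(get_finger_gap()*88,1),"t",round(get_t(),1))
        if z<=zok: return True
    return False
def jack(g,phi,sock,phis,open_=.55,pre=None):
    c=np.array(sock)-.0025*np.array([np.cos(np.radians(phis)),np.sin(np.radians(phis))])
    y1,y2=yaws([*g,.10],phi,[*c,.10],phis)
    gripper_to(open_)
    move_to([*g,.10],[180,0,y1]);line_to([*g,.012],feed=.12)
    gripper_to(0);print("grip gap",get_finger_gap()*88)
    line_to([*g,.14],feed=.15);print("lift gap",get_finger_gap()*88,"j6",get_joint_positions()[5])
    move_to([*c,.12],[180,0,y2]);dwell(.2)
    ok=insert(c,.069,.060,.0575)
    print("ok",ok,"gap",get_finger_gap()*88,get_ee_pos())
    return ok
E
python3 - <<'E'
from h import *
print(jack((.5727,.1515),130,(.6207,-.0627),152))
E
```

```text
grip gap 27.980210979822616
lift gap 28.42331127637191 j6 53.37965008501635
try 0.0 0.0 z 0.0575 f 0.4 gap 28.2 t 23.1
ok True gap 28.175754183083463 [ 0.62297245 -0.06389032  0.05757165]
True
```

```bash
cat >> h.py <<'E'
def release(o=.45):
    gripper_to(o);p=get_ee_pos();line_to([p[0],p[1],.15],feed=.15)
E
python3 - <<'E'
from h import *
release()
if jack((.4342,.2416),101.4,(.5457,-.0013),175):
    release()
    # fresh look at jack A before taking it
    move_to([.53,.24,.20],[180,0,0]);dwell(.2)
    C=cam("wrist");a=snapshot("wrist");np.savez("pics/a4.npz",a=a,K=C[0],R=C[1],t=C[2])
    hsv=cv2.cvtColor(a,cv2.COLOR_BGR2HSV)
    m=((hsv[...,1]<50)&(hsv[...,2]>90)).astype(np.uint8)
    n,l,s,c=cv2.connectedComponentsWithStats(m)
    for i in range(1,n):
        if s[i,4]>150: print(s[i],bp(C,c[i],.03).round(4))
    cv2.imwrite("pics/a4.png",rect(a,C,.44,.63,.13,.36,.03,2500))
E
```

```text
grip gap 28.32432697746021
lift gap 28.2466526439407 j6 94.01369447627782
try 0.0 0.0 z 0.0575 f 1.6 gap 28.5 t 34.1
ok True gap 28.506885800563545 [ 0.54776697 -0.00125837  0.05748572]
[ 407   25  105  172 4841] [0.5887 0.0865 0.03  ]
[ 450   31   62  169 8307] [0.5783 0.0341 0.03  ]
[230 126  36  24 537] [0.5609 0.2516 0.03  ]
```

View pics/a4.png

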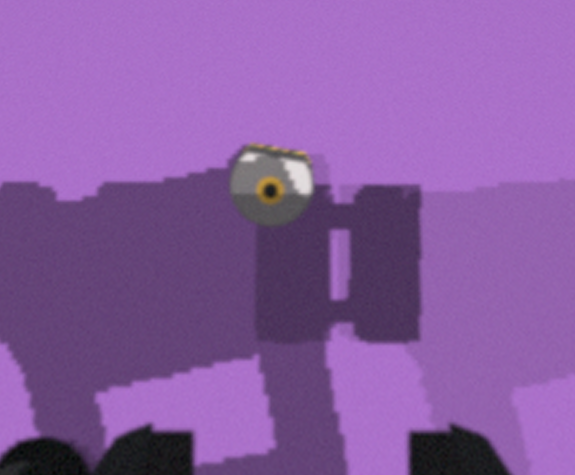

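Jack A hasn't moved: brass at (270,190), so (0.554, 0.252). I insert it in S5, then recheck the knob from the same pose as before.

Run:
```python
from h import *
if jack((.5539,.2519),-8,(.55,-.0673),-102.7):
    release()
    move_to([.40,.29,.17],[180,0,0]);dwell(.25)
    C=cam("wrist");a=snapshot("wrist");np.savez("pics/k5.npz",a=a,K=C[0],R=C[1],t=C[2])
    d=np.load("pics/k3.npz");D=(d["K"],d["R"],d["t"])
    f=lambda i,c:rect(i,c,.365,.465,.30,.38,.04,5000)
    A,B=f(a,C),f(d["a"],D)
    print("knob diff",cv2.absdiff(A,B).mean(),"ref",B.std())
```

```text
grip gap 28.433849373730474
lift gap 28.36028308758249 j6 21.321453298263453
try 0.0 0.0 z 0.0575 f 2.0 gap 28.4 t 46.6
ok True gap 28.42334727021719 [ 0.55047179 -0.0648391   0.05752648]
knob diff 2.070796666666667 ref 60.60302104552352
```

Run:
```python
from h import *
k=(.4205,.352);s=(.6245,-.1285)
y1,y2=yaws([*k,.10],-16-90,[*s,.12],-36.7-90)
gripper_to(.5)
move_to([*k,.11],[180,0,y1]);line_to([*k,.0235],feed=.1)
print(get_force());gripper_to(0);print("gap",get_finger_gap()*88)
line_to([*k,.16],feed=.15);print("gap",get_finger_gap()*88,y1,y2)
move_to([*s,.15],[180,0,y2]);dwell(.2)
C=cam("wrist");a=snapshot("wrist");cv2.imwrite("pics/kn.png",a)
print(insert(s,.091,.078,.069),get_ee_pos())
```

```text
[ 0.31031077 -0.05015565  0.6985476 ]
gap 11.590182614449049
gap 11.973254032068796 164 143.3
try 0.0 0.0 z 0.069 f 1.6 gap 11.2 t 63.7
True [ 0.62508083 -0.1289184   0.06929243]
```

Run:
```python
from h import *
release(.3)
move_to([.56,-.15,.29],[180,0,0]);dwell(.25)
C=cam("wrist");a=snapshot("wrist");np.savez("pics/u.npz",a=a,K=C[0],R=C[1],t=C[2])
A=rect(a,C,.50,.67,-.33,.04,.075,2100);cv2.imwrite("pics/u.png",A)
B=rect(a,C,.53,.67,-.33,-.17,.206,2400)
B=cv2.resize(B,None,fx=1,fy=1);h=max(A.shape[0],0)
print(A.shape,B.shape,-C[1].T@C[2],get_t())
cv2.imwrite("pics/u.png",np.vstack([A[:, :777],np.pad(B[:240],((0,0),(0,777-B.shape[1]),(0,0)))]))
```

```text
(357, 777, 3) (336, 384, 3) [ 0.63919788 -0.15042567  0.43571808] 67.1417
```

View pics/u.png

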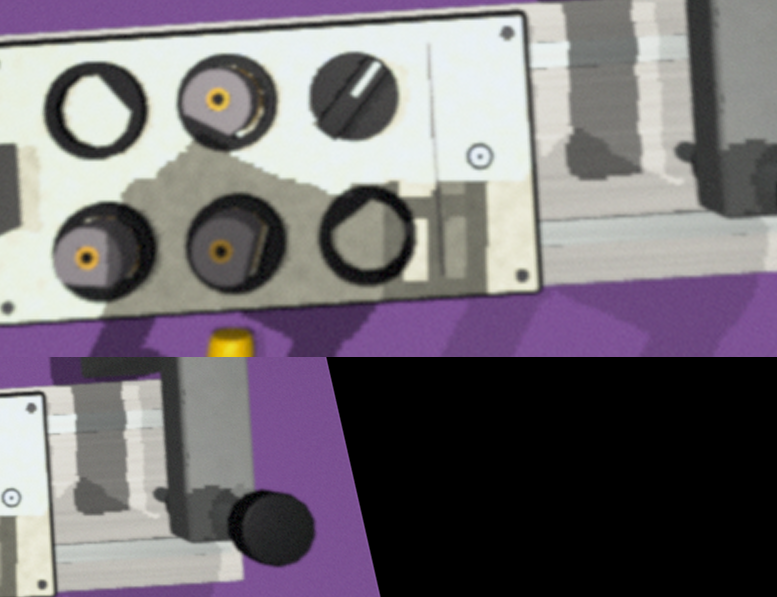

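All three jacks and the knob are home. Brass tops at (87,258), (218,99) and (220,251) match the placed tool positions at z=0.075 to the pixel, and the knob's line points the right way. The cap is at (277,171) in the lower panel, so (0.599, -0.2854). The mark is at (480,156), so (0.592, -0.1918). The travel needed is about 0.094 m. I slide and then check from the side.

```bash
cat >> h.py <<'E'
TH=np.radians(3.5);U=np.array([-np.sin(TH),np.cos(TH),0])
def slide_to(h,d,feed=.06):
    """grip handle at h=(x,y), move it by d along U"""
    gripper_to(.4);move_to([*h,.13],[180,0,3.5]);line_to([*h,.066],feed=.1)
    gripper_to(0);print("gap",get_finger_gap()*88);p=np.array(get_ee_pos())
    line_to(list(np.array([*h,.066])+U*d),feed=feed);dwell(.2)
    print("moved",(np.array(get_ee_pos())-p)@U,get_ee_pos(),get_force())
E
python3 - <<'E'
from h import *
slide_to((.5708,.0506),-.094)
gripper_to(.4);p=get_ee_pos();line_to([p[0],p[1],.15],feed=.2)
for pos,ori in [([.47,-.27,.20],[180,25,180]),([.47,-.27,.20],[180,-25,180])]:
    q=ik(pos,ori)
    T=Ro.from_euler('xyz',ori,degrees=True).as_matrix()
    R=T@np.array([[-0.001,-0.952,-0.306],[1,-.001,.001],[-.001,-.306,.952]])
    print(ori,q,"camdir",R[:,2].round(2),"campos",(np.array(pos)+T@[.0792,0,-.1459]).round(3))
E
```

```text
gap 11.687874956891804
moved -0.0936338085178556 [ 0.57674991 -0.04289388  0.06632541] [0.79055861 3.31089603 4.69101663]
[180, 25, 180] [ -51.56065543   15.79251917   94.89425517   23.67292228   55.53120335
 -152.72415533] camdir [ 0.68  0.   -0.73] campos [ 0.337 -0.27   0.299]
[180, -25, 180] [ -35.77573692   33.07279601   65.39503818  -14.62351585  101.86928876
 -126.2190803 ] camdir [-0.13  0.   -0.99] campos [ 0.46  -0.27   0.366]
```

Run:
```python
from h import *
move_to([.50,-.10,.28],[180,0,3.5])
move_to([.46,-.27,.22],[180,22,180]);dwell(.25)
C=cam("wrist");a=snapshot("wrist");np.savez("pics/v.npz",a=a,K=C[0],R=C[1],t=C[2])
m=pj(C,(.598,-.285,.045));print(m,pj(C,(.5988,-.2854,.064)),pj(C,(.5988,-.2854,.206)),-C[1].T@C[2],get_t())
x,y=m.astype(int);x0=max(0,min(x-80,352));y0=max(0,min(y-90,264))
cv2.imwrite("pics/v.png",cv2.resize(a[y0:y0+120,x0:x0+160],(800,600),interpolation=cv2.INTER_CUBIC));print(x0,y0)
```

```text
[247.15214031 213.21824833] [246.32041074 225.66147119] [240.83166205 356.81816751] [ 0.3317398  -0.2704159   0.32553479] 76.8333
167 123
```

View pics/v.png

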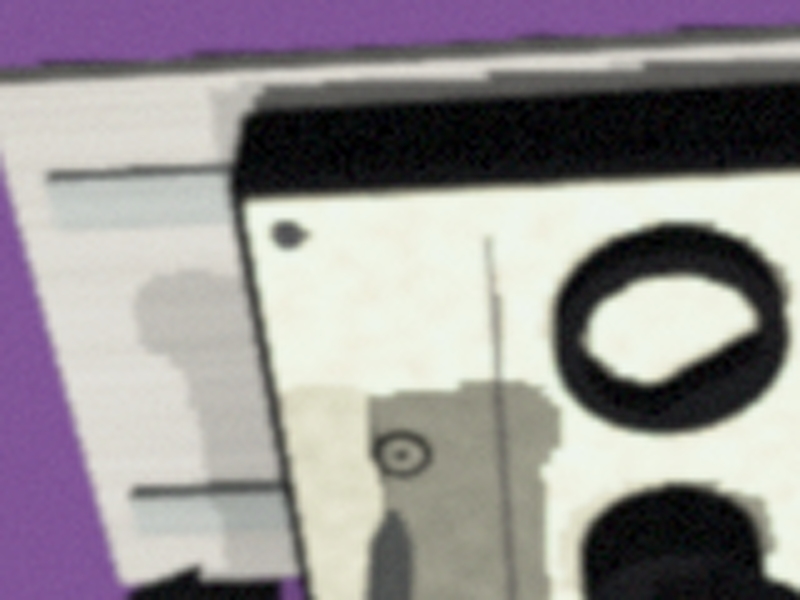

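The mark's ring is at crop (402,455), full image (247.4,214.0). The punch point is at crop (397,510), full image (246.4,225.0).

Run:
```python
from h import *
d=np.load("pics/v.npz");C=(d["K"],d["R"],d["t"])
m=bp(C,(247.4,214.0),.045);t=bp(C,(246.4,225.0),.064);print(m,t,(t-m)@U,(t-m)[:2])
```

```text
[ 0.59923111 -0.28474732  0.045     ] [ 0.5977672  -0.28528504  0.064     ] -0.0004473547470713308 [-0.00146391 -0.00053773]
```

The mark is within 0.5 mm of the tip along the rails, and 1.5 mm across as measured. I press the cap.

Run:
```python
from h import *
gripper_to(0)
move_to([.5985,-.2854,.26],[180,0,0]);dwell(.2)
f0=get_force()[2];z=.212;line_to([.5985,-.2854,z],feed=.08)
while z>.1865:
    z-=.0015;line_to([.5985,-.2854,z],feed=.03);f=get_force()[2]-f0;print(round(z,4),round(get_ee_pos()[2],4),round(f,1),end=' | ')
    if f>16:break
dwell(.3);print(get_force()[2]-f0,get_ee_pos())
line_to([.5985,-.2854,.27],feed=.08);dwell(.3);print(get_t(),get_force()[2]-f0)
```

```text
0.2105 0.2108 0.1 | 0.209 0.2089 -0.0 | 0.2075 0.2074 -0.0 | 0.206 0.2063 2.2 | 0.2045 0.2047 2.8 | 0.203 0.203 3.8 | 0.2015 0.2015 3.5 | 0.2 0.2 4.4 | 0.1985 0.1985 5.4 | 0.197 0.1971 5.6 | 0.1955 0.1957 5.1 | 0.194 0.1943 6.1 | 0.1925 0.1928 5.8 | 0.191 0.1914 6.8 | 0.1895 0.19 6.6 | 0.188 0.1886 8.5 | 0.1865 0.1884 13.4 | 13.501442498460342 [ 0.59863558 -0.28550121  0.1883852 ]
87.4417 0.2575086310918089
```

Fully down: it bottomed at 0.1884 and the force rose. Now I draw the slide back to its stop.

Run:
```python
from h import *
gripper_to(.4)
move_to([.50,-.08,.28],[180,0,3.5])
slide_to((.5767,-.0429),.089)
p=np.array(get_ee_pos());f0=np.array(get_force())
for i in range(6):
    line_to(list(p+U*.0015*(i+1)),feed=.03);f=(np.array(get_force())-f0)@U
    print(((np.array(get_ee_pos())-p)@U).round(4),f.round(1),end=' | ')
    if f<-8:break
print(get_ee_pos())
gripper_to(.4);q=get_ee_pos();line_to([q[0],q[1],.15],feed=.2)
move_to([.56,-.11,.29],[180,0,0]);dwell(.25)
C=cam("wrist");a=snapshot("wrist")
cv2.imwrite("pics/fin.png",rect(a,C,.50,.67,-.31,.06,.075,2100));print(get_t())
```

```text
gap 11.555357820048082
moved 0.08859276484471729 [0.57132168 0.0455354  0.06631165] [-1.99580661 -4.02733465  4.83786278]
0.0011 -1.1 | 0.0028 -1.5 | 0.0044 -1.1 | 0.0051 -5.0 | 0.0051 -14.2 | [0.57101539 0.05061565 0.06631736]
96.5667
```

View pics/fin.png

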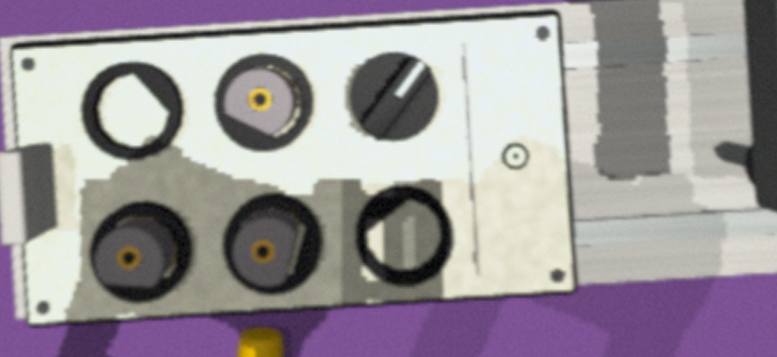

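The slide is at its stop. Jacks are seated at (129,257), (260,99) and (262,251), and the knob at (393,97). One last top view to rule out a jack hidden under the arm at the start.

Run:
```python
from h import *
cv2.imwrite("pics/topf.png",cv2.resize(snapshot("top"),(800,600)))
```

```text
(no output)
```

View pics/topf.png

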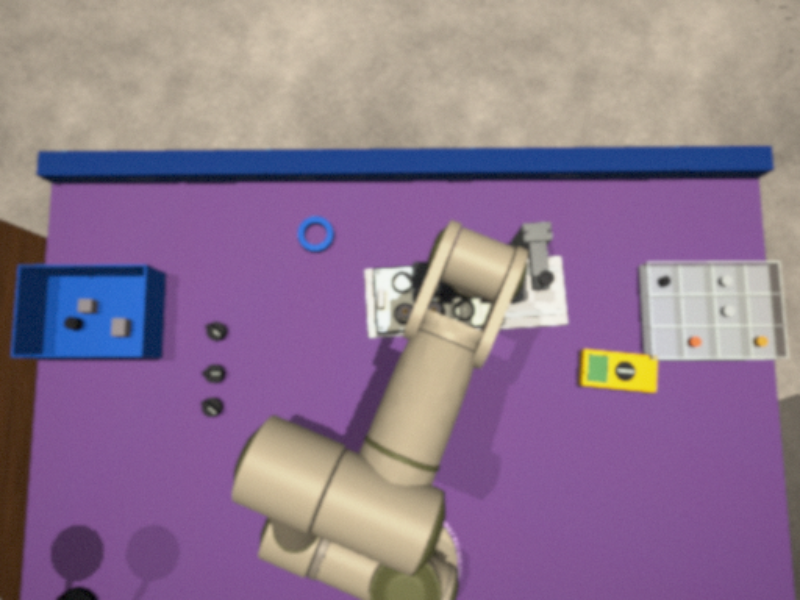

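No jacks are left on the bench; only the three look-alike knobs remain, at (217,330), (214,373) and (212,407). The tape and meter are where they were. I hand in.

```bash
python3 -c "
from workcell import *
print(sign_off(),get_t())"
```

```text
the job is handed in; nothing more can be done
the job is handed in; nothing more can be done
```

The job is handed in at about 97 s on the robot's clock: all three jacks and the knob checked home, the mark punched fully down about 1.5 mm from the tip by camera, and the slide drawn back to its stop. The judge's verdict was not shown.

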